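# Mount the order tablet on its tilted counter stand

## Task

Take the order tablet out of the charging rack and mount it on the counter stand, whose sloping plate carries tape that grabs at first touch: set the tablet's lower edge centrally on the stand's lip, close to the plate, screen outwards and its top still leaning clear of the tape, and only then tilt it back, feeling for the slope, until its back lies flush on the plate. Press it on firmly but gently and finish like that, holding and pressing it there without letting go. Leave the crockery, the jug, the phone and the stand's angle as they are.

Things in the scene. Friction and masses are not known exactly. Their poses are not given: they have to be found in the camera images.
- tablet_mid (a point): centre of the tablet: a slim 8-inch tablet in a grey case, 11 mm thick (x), 124 mm wide (y), 210 mm long (z), 0.3 to 0.5 kg. x: out of the black screen; z: from the lower to the upper edge (105 mm above this point), which can be pinched across the thickness. It starts upright in the rack's slot nearer +x, its lower edge 20 mm above the table
- tablet_foot (a point): middle of the lower edge of the tablet's flat back (same axes as tablet_mid, which lies 5.5 mm along x and 105 mm along z from it)
- tablet_back (a point): point in the middle of the tablet's flat back, 140 mm above its lower edge (same axes)
- stand: the silver-grey counter stand, fixed to the table: foot 160 x 140 mm, post, and a stiff hinge 135 mm above the origin (on the table, under the hinge). The hinge carries plate and lip and stays put under a press of 20 N. Nothing stands above the plate's upper edge, so the top 60 mm of a mounted tablet stays free on both sides
- plate: flat mounting plate, 110 mm wide (y), 150 mm tall (z), two black tape strips on its face; at its foot a lip, 110 mm wide, standing out 22 mm square to the face. Origin: middle of the inner corner of face and lip top, 60 to 80 mm above the table. x: out of the face (away from the robot and up); z: up the face, which leans back towards the robot 12 to 28 degrees from upright, varying
- rack: the black charging rack, 125 x 150 mm, fixed to the table, with grey dividers 80 mm high and two slots along y: the tablet's (14 mm wide) above the origin, which is on the table, and the phone's, 61 mm to -x of it
- phone: black phone 9 x 72 x 146 mm standing in the rack's second slot, its top 166 mm above the table; origin at the centre of its lower edge. Not to be moved
- cup: white cup of coffee on a saucer 144 mm across, 72 mm high. Origin under its centre. Not to be moved
- cakeplate: white plate 184 mm across with an eclair, 38 mm high. Origin under its centre. Not to be moved
- jug: steel milk jug 80 mm across, 100 mm high. Origin under its centre. Not to be moved

How it is judged:
On the way:
1. the tablet's lower edge stands on the lip, in the middle, close to the plate, screen outwards, its top still leaning at least 3.5 degrees clear of the tape (z of tablet_foot in the frame of plate between -0.003 and 0.005 m and x of tablet_foot in the frame of plate between -0.002 and 0.012 m and y of tablet_foot in the frame of plate between -0.012 and 0.012 m and z of tablet_mid in the frame of plate above 0.08 m and angle between the z axis of tablet_mid and the z axis of plate, either way round between 0.061 and 0.5 rad), for 0.2 s.
At the end, for the whole second after the job is handed in: The tablet's lower edge is on the lip (within 4 mm), centred within 12 mm and square within 3 degrees, its back flush on the plate (within 2.5 mm both at its lower edge and 140 mm up), pressed on with more than 4 N, still held by the fingers and at rest (z of tablet_foot in the frame of plate between -0.003 and 0.004 m and x of tablet_foot in the frame of plate between -0.0025 and 0.0025 m and x of tablet_back in the frame of plate between -0.0025 and 0.0025 m and y of tablet_foot in the frame of plate between -0.012 and 0.012 m and x of tablet_mid in the frame of plate above 0 m and angle between the z axis of tablet_mid and the z axis of plate, either way round below 0.05 rad and contact force between tablet and plate_c0 above 4 N and contact force between the fingers and tablet above 4 N and linear speed of tablet below 0.01 m/s); the arm keeps its last pose, push and grip.
It fails at once if the tablet touches the taped plate while its lower edge is not on the lip (contact force between tablet and plate_c0 above 1 N and z of tablet_foot in the frame of plate above 0.01 m).
It fails at once if the tablet is pressed with more than 40 N (contact force between tablet and plate_c0 above 40 N).
It fails at once if the stand's set angle is forced (distance of plate from where it was at the start of the episode above 0.008 m).
It fails at once if cup, plate, jug or phone is moved (distance of any of cup, cakeplate, jug, phone from where it was at the start of the episode above 0.02 m).
It also fails if it takes over 58 s, if anything falls off the work surface, if the arm or the gripper's body presses on something with over 40 N, if the wrist force passes 120 N, or if a joint passes its speed limit or range.

## Robot

A 6-joint arm with a two-finger parallel gripper is mounted at the origin on the work surface. World frame = base frame: x ahead of the robot, y to its left, z up, the work surface at z = 0. Lengths are in m, angles in rad, forces in N, time in s.
With the tool pointing down it reaches from about 0.275 to 0.725 m from the base axis. Payload 5.6 kg.
Tool frame: the origin (TCP) lies at the very end of the fingers, on their centre line; the grasp point (between the pads) lies 19 mm behind it; z points along the fingers, y is the direction in which the jaws open and shut (so a half turn about z gives the same grasp; the last joint's range is limited). The gripper opens to 85 mm and grips with 20 to 120 N. Pads are 22 mm wide; open, the fingers measure 114 mm over their backs; the gripper's body (76 mm by 85 mm) begins 54 mm behind the grasp point. The pads swing forward as they close: fully open they stand 13 mm farther back than shut.
Start: joints at [1.41, 0.255, 0.108, 0, -1.424, -0.285], TCP at [0.237, 0.496, 0.231] pointing down, gripper open.
Joint ranges: [-2.95, 2.95], [-1.21, 1.97], [-1.09, 1.5], [-2.87, 1.71], [-2.94, -0.07], [-3.05, 3.05]. Speed limits (rad/s): [2.57, 2.57, 3.14, 3.14, 3.14, 3.14].

## Interface

Orientations are given as a rotation vector (axis times angle).
In Python, from station import robot gives the robot as it stands.
- The arm moves only by the tool play_rows, never from a script. Its argument "deltas" is text: rows parted by semicolons, each of 6 numbers parted by spaces: the shift along the tool's x, y, z in mm, then the turn, a rotation vector about the tool's x, y, z in degrees. A call has exactly 8 rows; each row is the pose to reach, as a shift and turn from the pose measured when the call began, along the tool's axes at that moment; what a row does not reach only later rows make up. A row lasts 1/10 s, in which the tool goes at most 50 mm and 8.59 degrees, less where a joint would pass 70% of its speed; a pose out of reach is approached as far as the arm can. A call with a gripper value outside its range is refused whole. "gripper" is the closure, from 0 (fully open) to 1 (shut), set as the call begins (left out, the last holds). The fingers move at their own pace and stop on an object; "newtons" is the grip in N (left out, the last holds). Time passes only in rows, so rows that repeat a pose let the fingers close, or fill a call up. It gives the time, the measured TCP pose, the force and the opening at its end, in the units of the state.
- robot.state(): the state, without advancing time (a new reading comes with each control period).
- robot.read_camera(name): name is "scene" or "top"; returns the picture (480x640x3 uint8, red, green, blue); there is no depth.
- robot.camera_params(name): a dict with "intrinsics" (3x3 intrinsics, pixels), "R" (3x3) and "t" (3): a world point X has camera coordinates R X + t. Camera axes: x right, y down, z forward; pixel columns grow to the right and rows downward; lengths in m; the calibration is good to about 2 mm. A picture is of the moment at which its call begins. camera_params takes no time and is no camera call.
- robot.sign_off(): hands the job in, once; it reports no verdict.
The state is a dict: "t": time; "joints": joint angles; "qvel": joint speeds; "effort": joint torques, N m; "eef_pos": TCP position; "tool_rot": TCP orientation; "wrist_force": force on the tool from outside, world axes, zero at the start; "moment": the same for the moment, N m; "finger_gap": finger opening in m.
Only numpy, scipy, OpenCV 4.12 (cv2) and the standard library are available. Lean on these libraries where they do the work, as an engineer would, in place of code of your own. Each camera call takes 0.05 s, during which the arm holds its last target. There are 200 camera calls.

## Working session

There is one attempt and no reset: what is moved stays moved. The work goes in short steps, Python scripts to look and compute and a tool call to move; the robot and the scene stay as the last step left them, time stands still between calls to the robot, and variables do not carry over. Pictures are saved under pics/ and viewed, about 8 in all and at most 12, crops included, and the job is handed in when it is done.

Besides the shell and the picture viewer there is one more tool, called as name(argument=value, ...), one argument or row to a line, values as JSON. play_rows: Moves the arm, as the interface text tells. Its arguments: {"type":"object","properties":{"deltas":{"type":"string"},"gripper":{"type":"number"},"newtons":{"type":"number"}},"required":["deltas"]}

```bash
mkdir -p pics; ls
python3 - <<'E'
from station import robot
import cv2
s=robot.state(); print(s)
for n in ("scene","top"):
    im=robot.read_camera(n); cv2.imwrite(f"pics/{n}0.png",im[:,:,::-1]); p=robot.camera_params(n); print(n,p, -p["R"].T@p["t"])
E
```

```text
pics
{'t': 0.0, 'joints': array([ 1.40962366e+00,  2.55765849e-01,  1.06989694e-01, -4.77679292e-04,
       -1.42390128e+00, -2.84569769e-01]), 'qvel': array([-4.65193249e-05, -6.97863441e-04, -1.01981303e-03,  7.62422034e-04,
        1.86629672e-05, -9.14790767e-05]), 'effort': array([-3.35628511e-04, -3.86626482e+01,  2.37938941e+01,  5.36501169e+00,
       -6.09552997e-03, -1.37054025e-05]), 'eef_pos': array([0.23686664, 0.49582505, 0.23037953]), 'tool_rot': array([ 3.06200718e+00, -6.94074815e-01, -5.58208154e-04]), 'wrist_force': array([0.46012949, 0.10200273, 0.25543545]), 'moment': array([-0.03956477, -0.0003078 , -0.01910576]), 'finger_gap': 0.08540169298691024}
scene {'intrinsics': array([[463.89025128,   0.        , 317.66283871],
       [  0.        , 463.89025128, 233.39764559],
       [  0.        ,   0.        ,   1.        ]]), 'R': array([[-0.60285008,  0.79778314, -0.01066975],
       [ 0.67134244,  0.49998736, -0.54709412],
       [-0.43112772, -0.33697879, -0.8370031 ]]), 't': array([ 0.337082  , -0.31450906,  1.62807372])} [1.1162609  0.43695854 1.19423327]
top {'intrinsics': array([[436.24430587,   0.        , 319.20304776],
       [  0.        , 436.24430587, 241.91279236],
       [  0.        ,   0.        ,   1.        ]]), 'R': array([[ 0.00903833, -0.99952476, -0.0294713 ],
       [-0.99154339, -0.00514269, -0.12967368],
       [ 0.1294605 ,  0.03039411, -0.99111865]]), 't': array([0.00557333, 0.58213894, 1.12420109])} [ 0.43162601 -0.02560465  1.18986902]
```

View pics/scene0.png

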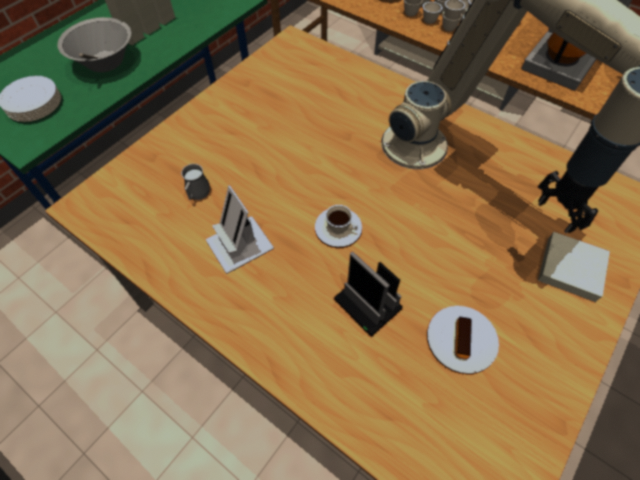

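View pics/top0.png

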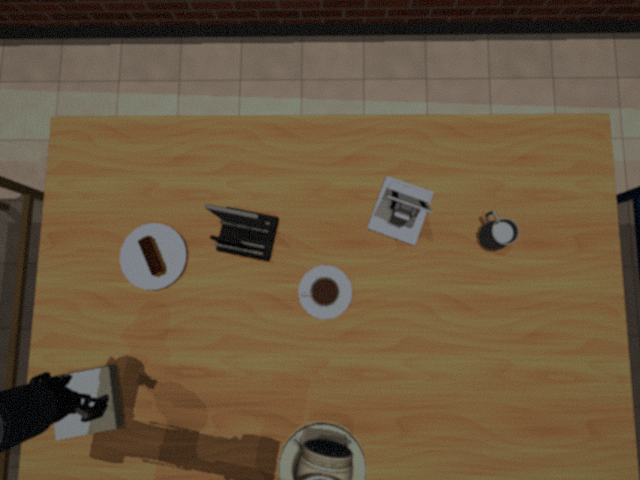

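Scene: the stand is at about (240,235) and the rack at (368,300), with the cup between them. In the top view the rack is at (245,232) and the stand at (402,208). Next I'll enlarge crops of both views.

Run:
```python
import cv2,numpy as np
s=cv2.imread("pics/scene0.png");t=cv2.imread("pics/top0.png")
def crop(im,x,y,w,h,k):
    c=cv2.resize(im[y:y+h,x:x+w],None,fx=k,fy=k,interpolation=cv2.INTER_CUBIC)
    c=cv2.convertScaleAbs(c,alpha=1.5,beta=15)
    for i in range(0,w,10): cv2.line(c,(i*k,0),(i*k,8 if (x+i)%50 else 20),(0,255,255),1); 
    for i in range(0,h,10): cv2.line(c,(0,i*k),(8 if (y+i)%50 else 20,i*k),(0,255,255),1)
    for i in range(0,w,20): cv2.putText(c,str(x+i),(i*k,20),0,.35,(0,0,255))
    for i in range(0,h,20): cv2.putText(c,str(y+i),(10,i*k+4),0,.35,(0,0,255))
    return c
a=np.hstack([crop(s,200,180,80,100,5),crop(s,330,245,80,100,5)])
b=np.hstack([crop(t,360,170,80,80,5),crop(t,200,190,80,80,5)])
cv2.imwrite("pics/c1.png",a);cv2.imwrite("pics/c2.png",b)
```

```text
(no output)
```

View pics/c1.png

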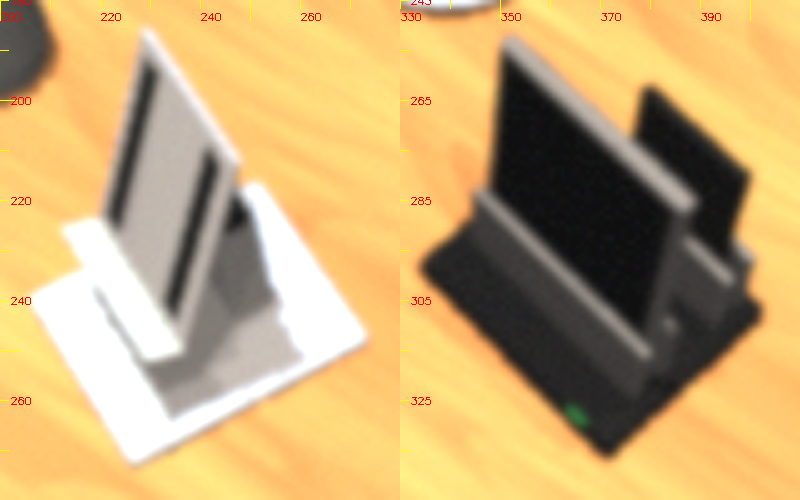

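View pics/c2.png

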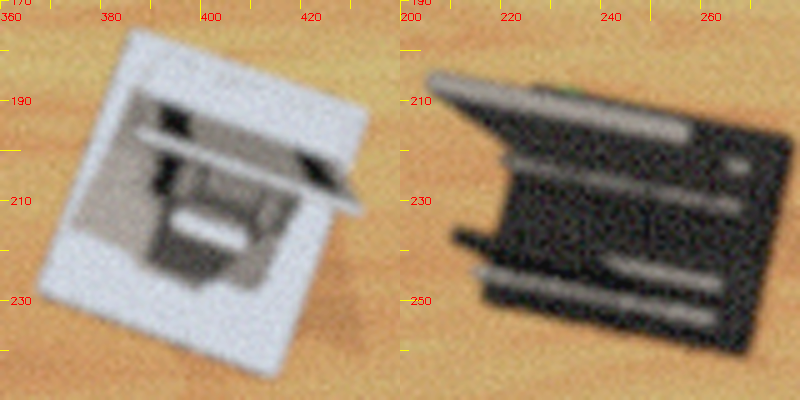

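c1: the screen faces the camera. The tablet's top strip runs (351.5,253.5) to (388,286). The plate's top corners are (229.5,186) and (247.5,212), and the lip runs from (212,226) to (230,252). c2: the tablet strip runs (205.6,206.6) to (258.4,216), the plate's top edge (387,196) to (432,212), and the foot corners are clear. I'll triangulate these and check them against the given sizes.

```bash
cat > h.py <<'E'
import numpy as np, cv2
from station import robot
from scipy.optimize import least_squares
from scipy.spatial.transform import Rotation as Ro
P={}
for n in("scene","top"):
    p=robot.camera_params(n); P[n]=p["intrinsics"]@np.c_[p["R"],p["t"]]
def proj(n,X):
    q=np.c_[np.atleast_2d(X),np.ones(len(np.atleast_2d(X)))]@P[n].T; return q[:,:2]/q[:,2:]
def tri(a,b):
    h=cv2.triangulatePoints(P["scene"],P["top"],np.array(a,float).reshape(2,1),np.array(b,float).reshape(2,1))[:,0]; return h[:3]/h[3]
def plane(n,uv,z):
    H=P[n][:,[0,1,3]].copy(); H[:,2]+=P[n][:,2]*z; X=np.linalg.solve(H,[*uv,1]); return np.r_[X[:2]/X[2],z]
E
python3 - <<'E'
from h import *
np.set_printoptions(precision=4,suppress=True)
def show(nm,S,T):
    for a,b in zip(S,T): print(nm,tri(a,b))
show("foot",[(226.4,273),(206.6,239.4),(251.6,216.6),(273.4,247.6)],[(387,175.6),(434,192.4),(415.6,245.6),(367.6,228.4)])
show("platetop",[(247.6,212),(229.6,186)],[(387,196),(432,212)])
show("tabtop",[(388,286.2),(351.5,253.5)],[(205.6,206.6),(258.4,216)])
show("phone",[(379.5,262),(400,280)],[(263,246.5),(210,236.5)])
Fs={"scene":[(226.4,273),(206.6,239.4),(251.6,216.6),(273.4,247.6)],"top":[(387,175.6),(434,192.4),(415.6,245.6),(367.6,228.4)]}
def box(p,w=160,d=140):
    c=np.array([[1,1],[1,-1],[-1,-1],[-1,1]])*np.array([d,w])/2000
    R=Ro.from_euler('z',p[2]).as_matrix()[:2,:2]; return np.c_[c@R.T+p[:2],np.full(4,p[3])]
for w,d in((160,140),(140,160)):
    r=least_squares(lambda p:np.r_[(proj("scene",box(p,w,d))-Fs["scene"]).ravel(),(proj("top",box(p,w,d))-Fs["top"]).ravel()],[.5,-.2,-.3,0.01]); print("foot fit",r.x,r.cost,r.fun.round(1))
for z in(.225,.23):
  print([plane("scene",u,z) for u in((388,286.2),(351.5,253.5))],[plane("top",u,z) for u in((205.6,206.6),(258.4,216))])
E
```

```text
foot [ 0.7725 -0.1745  0.0035]
foot [ 0.7242 -0.3027  0.0048]
foot [ 0.5767 -0.2504  0.0015]
foot [ 0.6237 -0.1203  0.0027]
platetop [ 0.6657 -0.1486  0.2091]
platetop [ 0.6286 -0.2496  0.2062]
tabtop [0.6367 0.2646 0.2241]
tabtop [0.6148 0.1448 0.2226]
phone [0.5472 0.1703 0.1146]
phone [0.576  0.2686 0.166 ]
foot fit [ 0.6745 -0.2128 -0.3562  0.0023] 91.40414146879147 [ 3.5  1.2 -0.1 -3.9 -4.7 -1.4 -1.6  4.2 -5.2  2.2  2.5  5.   4.1 -1.1
 -3.1 -4.3]
foot fit [ 0.6745 -0.2126 -0.3505  0.0021] 3.86235551061073 [-0.9  0.4 -1.7  0.1 -0.5 -0.6 -0.2  0.1 -0.9  0.2  0.1  0.3 -0.5  1.
 -0.9  0.6]
[array([0.6363, 0.2658, 0.225 ]), array([0.6145, 0.1477, 0.225 ])] [array([0.6373, 0.2631, 0.225 ]), array([0.616 , 0.1419, 0.225 ])]
[array([0.6388, 0.2667, 0.23  ]), array([0.6171, 0.1492, 0.23  ])] [array([0.6362, 0.2616, 0.23  ]), array([0.615, 0.141, 0.23 ])]
```

Sizes agree: tablet width 122 mm, z ≈ 0.225 against 0.230 given, and a foot of 140 wide by 160 deep fits to 1 px at yaw −20°. I'll enlarge the stand once more for the lip and face edges.

Run:
```python
from h import *
def crop(im,x,y,w,h,k):
    c=cv2.resize(im[y:y+h,x:x+w],None,fx=k,fy=k,interpolation=cv2.INTER_CUBIC)
    for i in range(0,w,5): cv2.line(c,(i*k,0),(i*k,6),(0,255,255),1)
    for i in range(0,h,5): cv2.line(c,(0,i*k),(6,i*k),(0,255,255),1)
    for i in range(0,w,10): cv2.putText(c,str(x+i),(i*k,18),0,.4,(0,0,255))
    for i in range(0,h,10): cv2.putText(c,str(y+i),(8,i*k+4),0,.4,(0,0,255))
    return c
o=[]
for n,x,y in(("scene",206,183),("top",380,178)):
    im=np.mean([robot.read_camera(n)[:,:,::-1].astype(float) for _ in range(4)],0)
    im=(255*(im/255)**(1.4 if n=="top" else 1.8)).astype(np.uint8) 
    o.append(crop(im,x,y,(44 if n=="scene" else 60),(75 if n=="scene" else 50),8 if n=="scene" else 7))
h=max(a.shape[0] for a in o); o=[cv2.copyMakeBorder(a,0,h-a.shape[0],0,0,cv2.BORDER_CONSTANT) for a in o]
c=np.hstack(o); print(c.shape); cv2.imwrite("pics/c3.png",c)
```

```text
(600, 772, 3)
```

View pics/c3.png

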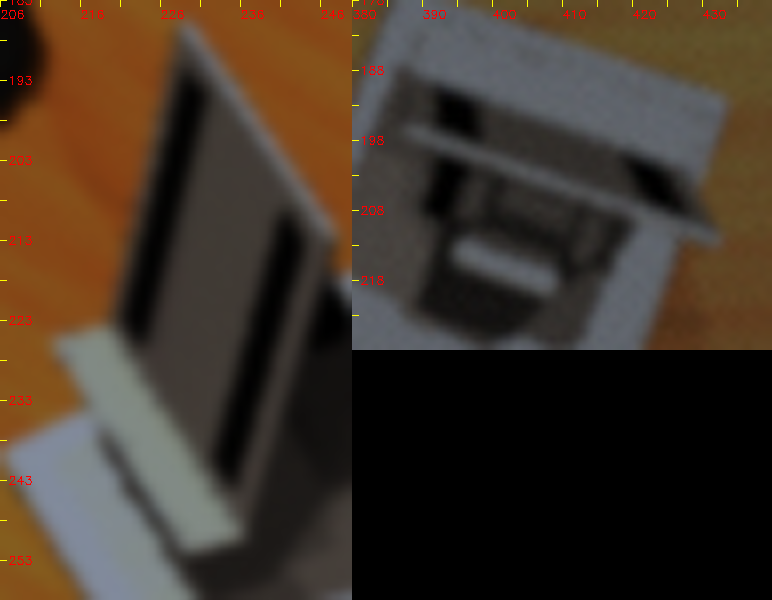

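c3: in the scene view the lip corners are (212.5,225.8), (220.4,223.6), (228.9,252.4) and (236.6,249.9), and the face's top front edge is (228.5,189) to (246.3,213). In the top view the face's top front edge is (387.5,195.5) to (432.8,211.3), and the face/lip corner line is (387.6,188) to (429.7,202). I'll fit the plate pose to these.

```bash
cat >> h.py <<'E'
def plateR(yaw,t): # columns x(out) y z(up face)
    return (Ro.from_euler('z',yaw)*Ro.from_euler('y',-t)).as_matrix()
E
python3 - <<'E'
from h import *
np.set_printoptions(precision=4,suppress=True)
L=[((.022,-.055,0),"scene",(212.5,225.8)),((0,-.055,0),"scene",(220.4,223.6)),((.022,.055,0),"scene",(228.9,251.9)),((0,.055,0),"scene",(236.6,249.9)),
((0,-.055,.15),"scene",(228.5,189)),((0,.055,.15),"scene",(246.3,213)),
((0,.055,.15),"top",(387.5,195.5)),((0,-.055,.15),"top",(432.8,211.3)),((0,.055,0),"top",(387.6,188)),((0,-.055,0),"top",(429.7,202))]
for drop in ([],[8,9],[2,3]):
  for fy in(0,1):
    def f(p):
        yaw=p[4] if fy else -.35
        R=plateR(yaw,p[3]); 
        r=np.concatenate([proj(n,p[:3]+R@np.array(q))[0]-u for i,(q,n,u) in enumerate(L) if i not in drop])
        return np.r_[r,(p[4]+.35)*50]
    r=least_squares(f,[.7,-.22,.07,.35,-.35]); print(drop,r.x,np.degrees(r.x[3:]),"cost",round(r.cost,1),r.fun.round(1)[:-1])
    c,s=np.cos(-.35),np.sin(-.35);d=r.x[:2]-[.6745,-.2127]; print("  in stand:",c*d[0]+s*d[1],-s*d[0]+c*d[1])
E
```

```text
[] [ 0.7014 -0.2212  0.064   0.3756 -0.35  ] [ 21.5183 -20.0535] cost 12.0 [-0.6 -0.2 -1.7  0.4  0.   0.7 -0.8  0.8 -1.4 -2.8 -0.2  0.5 -0.5  0.2
 -0.1  0.6 -0.2  0.9 -2.4  1.1]
  in stand: 0.028221235774299025 0.0012726127928836106
[] [ 0.7014 -0.2212  0.064   0.3754 -0.3524] [ 21.5078 -20.189 ] cost 12.0 [-0.6 -0.2 -1.7  0.4 -0.1  0.7 -0.8  0.8 -1.3 -2.8 -0.3  0.5 -0.5  0.1
 -0.2  0.7 -0.1  0.9 -2.4  1.1]
  in stand: 0.02820811171684483 0.001207942589727085
[8, 9] [ 0.699  -0.2205  0.0617  0.3556 -0.35  ] [ 20.3753 -20.0535] cost 6.2 [ 0.3 -0.  -0.8  0.4  0.9  0.8  0.1  0.8 -1.4 -2.5 -0.3  0.8 -0.4  0.2
 -0.2  0.7]
  in stand: 0.02565726930975938 0.0010814489095008345
[8, 9] [ 0.6988 -0.2207  0.0614  0.3547 -0.3558] [ 20.322  -20.3846] cost 6.1 [ 0.4 -0.1 -0.7  0.4  0.8  0.8  0.   0.8 -1.3 -2.5 -0.4  0.9 -0.4  0.1
 -0.2  0.8]
  in stand: 0.02556546212569821 0.0008049085095914845
[2, 3] [ 0.7023 -0.2216  0.0627  0.3806 -0.35  ] [ 21.8063 -20.0535] cost 10.7 [-0.9  0.2 -2.   0.8 -1.4 -2.4 -0.3  0.9 -0.4  0.2 -0.2  0.7 -0.1  0.7
 -2.4  0.9]
  in stand: 0.02919545841766831 0.001135812325584136
[2, 3] [ 0.7024 -0.2219  0.0626  0.3813 -0.3572] [ 21.8479 -20.4659] cost 10.5 [-0.8  0.1 -1.9  0.7 -1.2 -2.4 -0.4  1.  -0.4  0.1 -0.3  0.8  0.1  0.6
 -2.3  1. ]
  in stand: 0.02934489985377261 0.0008787940815150417
```

play_rows(
  deltas="0 0 -30 0 0 0; 0 0 -60 0 0 0; 0 0 -80 0 0 8; 0 0 -80 0 0 16; 0 0 -80 0 0 24; 0 0 -80 0 0 32; 0 0 -80 0 0 40; 0 0 -80 0 0 48",
  gripper=0,
  newtons=60,
)

```text
t: 1.3
eef_pos: [0.2371, 0.4962, 0.3112]
tool_rot: [2.511, -1.888, -0.0]
wrist_force: [0.4, 0.4, -0.5]
finger_gap: 0.0851
```

```bash
cat >> h.py <<'E'
def delta(pos,R,s=None):
    s=s or robot.state(); R0=Ro.from_rotvec(s["tool_rot"]).as_matrix()
    d=R0.T@(np.array(pos)-s["eef_pos"])*1e3; w=np.degrees(Ro.from_matrix(R0.T@R).as_rotvec())
    print("mm",d.round(1),"deg",w.round(2),"|",np.linalg.norm(d).round(1),np.linalg.norm(w).round(1))
def toolR(Rt): # tool from tablet axes: z=-tz, y=-tx
    return np.c_[-Rt[:,1],-Rt[:,0],-Rt[:,2]]
E
python3 - <<'E'
from h import *
R=toolR(plateR(np.radians(-10.4),0))
delta([.627,.2045,.262],R)
E
```

```text
mm [ 388.5 -293.5   49.2] deg [ 1.000e-02 -1.000e-02  2.653e+01] | 489.4 26.5
```

play_rows(
  deltas="36 -28 0 0 0 6; 72 -56 0 0 0 12; 108 -84 0 0 0 18; 144 -112 0 0 0 24; 180 -140 0 0 0 26.5; 216 -168 0 0 0 26.5; 252 -196 0 0 0 26.5; 288 -224 0 0 0 26.5",
)

```text
t: 2.1
eef_pos: [0.5336, 0.2804, 0.3114]
tool_rot: [-2.012, 2.413, 0.0]
wrist_force: [-0.8, 0.8, 0.2]
finger_gap: 0.0855
```

Run:
```python
from h import *
R=toolR(plateR(np.radians(-10.4),0))
print(robot.state()["joints"]);delta([.627,.2045,.262],R)
```

```text
[ 7.42909667e-01  3.60407037e-01  4.55395349e-01 -5.67910118e-05
 -1.66561492e+00 -9.23828074e-01]
mm [  57.9 -105.6   49.3] deg [-0.    0.01  0.03] | 130.1 0.0
```

play_rows(
  deltas="20 -36 0 0 0 0; 40 -72 0 0 0 0; 58 -105.5 0 0 0 0; 58 -105.5 15 0 0 0; 58 -105.5 35 0 0 0; 58 -105.5 49 0 0 0; 58 -105.5 49 0 0 0; 58 -105.5 49 0 0 0",
)

```text
t: 2.9
eef_pos: [0.627, 0.2043, 0.2628]
tool_rot: [-2.012, 2.413, -0.001]
wrist_force: [-0.2, -0.0, 1.3]
finger_gap: 0.0852
```

Run:
```python
from h import *
R=toolR(plateR(np.radians(-10.4),0))
delta([.627,.2045,.184],R)
o=[]
for n,x,y in(("scene",330,210),("top",195,165)):
    im=robot.read_camera(n)[:,:,::-1]; im=cv2.convertScaleAbs(im[y:y+80,x:x+80],alpha=1.5,beta=15)
    o.append(cv2.resize(im,None,fx=5,fy=5,interpolation=cv2.INTER_CUBIC))
cv2.imwrite("pics/c4.png",np.hstack(o))
for n in P:
    print(n,proj(n,[[.627,.2045,.23],[.627,.2045,.262]]))
```

```text
mm [-0.2  0.1 78.8] deg [-0.03 -0.01  0.04] | 78.8 0.0
scene [[368.34840919 268.44895351]
 [369.46961037 261.7334969 ]]
top [[230.52848753 210.67441681]
 [227.14184352 207.73195872]]
```

View pics/c4.png

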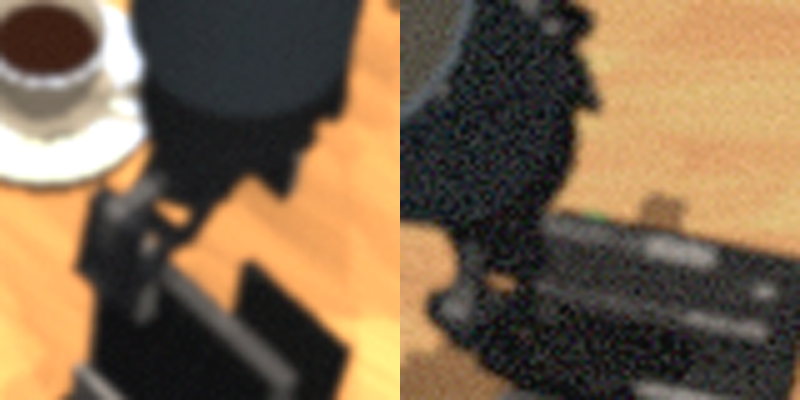

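The front finger's tip is at crop (150,305), i.e. (360,271), which is where I predicted it for an open finger centred over the tablet. Descending and gripping.

play_rows(
  deltas="0 0 15 0 0 0; 0 0 30 0 0 0; 0 0 45 0 0 0; 0 0 60 0 0 0; 0 0 70 0 0 0; 0 0 79 0 0 0; 0 0 79 0 0 0; 0 0 79 0 0 0",
)

```text
t: 3.8
eef_pos: [0.6278, 0.2047, 0.1854]
tool_rot: [-2.01, 2.411, -0.002]
wrist_force: [-0.5, -0.4, 0.1]
finger_gap: 0.0855
```

play_rows(
  deltas="0 0 0 0 0 0; 0 0 0 0 0 0; 0 0 0 0 0 0; 0 0 0 0 0 0; 0 0 0 0 0 0; 0 0 0 0 0 0; 0 0 0 0 0 0; 0 0 0 0 0 0",
  gripper=1,
  newtons=40,
)

```text
t: 4.6
eef_pos: [0.6276, 0.2047, 0.1855]
tool_rot: [-2.01, 2.411, -0.002]
wrist_force: [-1.5, 0.1, 1.3]
finger_gap: 0.0105
```

play_rows(
  deltas="0 0 -2 0 0 0; 0 0 -8 0 0 0; 0 0 -20 0 0 0; 0 0 -36 0 0 0; 0 0 -55 0 0 0; 0 0 -75 0 0 0; 0 0 -95 0 0 0; 0 0 -110 0 0 0",
  newtons=90,
)

```text
t: 5.4
eef_pos: [0.6276, 0.2045, 0.2978]
tool_rot: [-2.009, 2.409, -0.003]
wrist_force: [-0.5, -0.7, -4.2]
finger_gap: 0.0096
```

```bash
cat >> h.py <<'E'
PO=np.array([.700,-.221,.064]); YAW=np.radians(-20.2); T=np.radians(21)
D=.1655 # TCP above foot along tablet z
def tcp_for(foot_p,a): # foot in plate frame (m), a=deg leaning less than the plate
    Rp=plateR(YAW,T); Rt=plateR(YAW,T-np.radians(a)); foot=PO+Rp@np.array(foot_p)
    return foot+Rt@np.array([.0055,0,D]),toolR(Rt)
def foot_now(s=None):
    s=s or robot.state(); R0=Ro.from_rotvec(s["tool_rot"]).as_matrix(); Rt=np.c_[-R0[:,1],-R0[:,0],-R0[:,2]]
    f=s["eef_pos"]-Rt@np.array([.0055,0,D]); Rp=plateR(YAW,T); return Rp.T@(f-PO),np.degrees(Ro.from_matrix(Rp.T@Rt).as_rotvec()),f
E
python3 - <<'E'
from h import *
np.set_printoptions(precision=4,suppress=True)
s=robot.state(); print(s["eef_pos"],s["wrist_force"],s["joints"],s["finger_gap"])
p,R=tcp_for((.035,0,.065),9); print("target",p); delta(p,R)
o=[]
for n,x,y in(("scene",300,200),("top",150,140)):
    im=robot.read_camera(n)[:,:,::-1]; im=cv2.convertScaleAbs(im[y:y+120,x:x+100],alpha=1.5,beta=15)
    o.append(cv2.resize(im,None,fx=4,fy=4,interpolation=cv2.INTER_CUBIC))
cv2.imwrite("pics/c5.png",np.hstack(o))
f=foot_now()[2];print("foot",f); 
R0=Ro.from_rotvec(s["tool_rot"]).as_matrix(); Rt=np.c_[-R0[:,1],-R0[:,0],-R0[:,2]]
# expected corners of screen face
for n in P: print(n,(proj(n,[f+Rt@np.array(q) for q in((.011,.062,0),(.011,-.062,0),(.011,.062,.21),(.011,-.062,.21))])-((300,200) if n=="scene" else (150,140))).round(1)*4)
E
```

```text
[0.6276 0.2045 0.2978] [-0.5425 -0.6881 -4.1691] [ 0.5518  0.4841  0.6107  0.0012 -1.6925 -0.7324] 0.009602167984717889
target [ 0.6816 -0.2142  0.3003]
mm [ 402.2 -128.3   -2.8] deg [11.72  1.19  9.79] | 422.2 15.3
foot [0.6244 0.2062 0.1333]
scene [[325.2 422.8]
 [184.8 293.2]
 [367.6 254. ]
 [200.8 110.8]]
top [[262.  283.2]
 [456.8 319.2]
 [151.6 201.2]
 [392.4 245.2]]
```

View pics/c5.png

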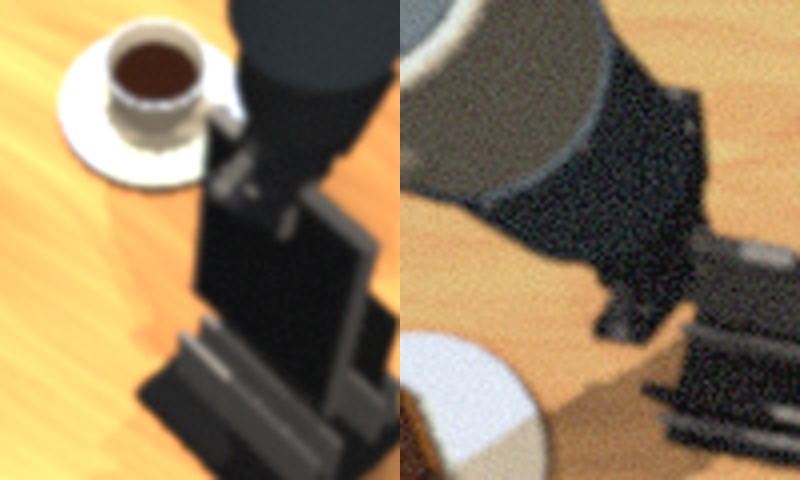

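Tablet held upright and roughly centred: bottom front corners at crop (195,290) and (325,415), against predicted (185,293) and (325,423). I'll travel high over the stand and then come down in front of the plate.

Run:
```python
from h import *
p,R=tcp_for((.035,0,.17),9); print("target",p); delta(p,R)
```

```text
target [ 0.64624611 -0.20122242  0.39827849]
mm [ 395.7  -91.4 -100.5] deg [11.56  1.32  9.77] | 418.3 15.2
```

play_rows(
  deltas="0 0 -20 0 0 0; 0 0 -45 0 0 0; 10 0 -70 0 0 0; 35 -5 -90 0 0 0; 70 -12 -100 0 0 0; 108 -20 -100 2 0 2; 145 -32 -100 4 0 4; 180 -44 -100 6 0 5",
)

```text
t: 6.3
eef_pos: [0.6382, 0.0178, 0.3978]
tool_rot: [-1.856, 2.438, -0.128]
wrist_force: [1.4, 0.4, -5.4]
finger_gap: 0.0102
```

Run:
```python
from h import *
p,R=tcp_for((.035,0,.17),9); print("target",p); delta(p,R);print(robot.state()["joints"])
```

```text
target [ 0.64624611 -0.20122242  0.39827849]
mm [209.  -65.8   5. ] deg [5.59 1.29 4.64] | 219.2 7.4
[ 0.30276034  0.39172401  0.69641633  0.05399692 -1.77577245 -0.55866785]
```

play_rows(
  deltas="35 -11 1 1 0 1; 70 -22 2 2 0.4 2; 105 -33 3 3 0.7 3; 140 -44 4 4 1 4; 170 -54 4 5 1.3 4.6; 195 -62 5 5.6 1.3 4.6; 209 -66 5 5.6 1.3 4.6; 209 -66 5 5.6 1.3 4.6",
)

```text
t: 7.1
eef_pos: [0.6459, -0.203, 0.3972]
tool_rot: [-1.722, 2.472, -0.258]
wrist_force: [0.2, 1.6, -4.1]
finger_gap: 0.0099
```

Run:
```python
from h import *
np.set_printoptions(precision=4,suppress=True)
s=robot.state();print(foot_now(s),s["wrist_force"],s["joints"])
p,R=tcp_for((.035,0,.03),9); print("target",p); delta(p,R)
```

```text
(array([ 0.0346, -0.002 ,  0.169 ]), array([-0.0777,  9.1194, -0.0785]), array([ 0.6728, -0.2131,  0.2341])) [ 0.1867  1.6077 -4.1121] [-0.0393  0.3964  0.6834  0.0649 -1.6604 -0.3026]
target [ 0.6933 -0.2185  0.2676]
mm [ -2.  -22.1 137.1] deg [ 0.12 -0.07 -0.08] | 138.9 0.2
```

play_rows(
  deltas="0 -3 20 0 0 0; -0.5 -7 42 0 0 0; -1 -11 66 0 0 0; -1 -14 90 0 0 0; -1.5 -18 112 0 0 0; -2 -21 130 0 0 0; -2 -22 137 0 0 0; -2 -22 137 0 0 0",
)

```text
t: 7.9
eef_pos: [0.6929, -0.2176, 0.2658]
tool_rot: [-1.724, 2.474, -0.254]
wrist_force: [-0.9, 0.3, -4.7]
finger_gap: 0.0101
```

Run:
```python
from h import *
np.set_printoptions(precision=4,suppress=True)
s=robot.state();print(foot_now(s),s["wrist_force"],s["joints"])
o=[]
for n,x,y in(("scene",190,150),("top",360,150)):
    im=np.mean([robot.read_camera(n)[:,:,::-1].astype(float) for _ in range(3)],0)
    im=cv2.convertScaleAbs(im[y:y+120,x:x+80],alpha=1.2 if n=="scene" else 1.5,beta=5)
    o.append(cv2.resize(im,None,fx=5,fy=5,interpolation=cv2.INTER_CUBIC))
cv2.imwrite("pics/c6.png",np.hstack(o))
f=foot_now()[2]
R0=Ro.from_rotvec(s["tool_rot"]).as_matrix(); Rt=np.c_[-R0[:,1],-R0[:,0],-R0[:,2]]
Rp=plateR(YAW,T)
for n in P:
    z=np.array((190,150) if n=="scene" else (360,150))
    print(n,"tab",((proj(n,[f+Rt@np.array(q) for q in((.011,.062,0),(.011,-.062,0),(.011,.062,.21),(.011,-.062,.21))])-z)*5).round())
    print("plate: lip out +y,-y, top +y,-y",((proj(n,[PO+Rp@np.array(q) for q in((.022,.055,0),(.022,-.055,0),(0,.055,.15),(0,-.055,.15))])-z)*5).round())
```

```text
(array([0.0327, 0.0005, 0.0287]), array([-0.0905,  9.3271, -0.0328]), array([ 0.7192, -0.2275,  0.1026])) [-0.9482  0.3335 -4.6628] [-0.0598  0.4657  0.4595  0.0611 -1.3701 -0.2999]
scene tab [[171. 497.]
 [ 74. 342.]
 [174. 234.]
 [ 64.  71.]]
plate: lip out +y,-y, top +y,-y [[196. 512.]
 [111. 377.]
 [280. 317.]
 [186. 180.]]
top tab [[156. 112.]
 [389. 194.]
 [188.  62.]
 [476. 163.]]
plate: lip out +y,-y, top +y,-y [[152. 158.]
 [352. 229.]
 [136. 228.]
 [364. 310.]]
```

View pics/c6.png

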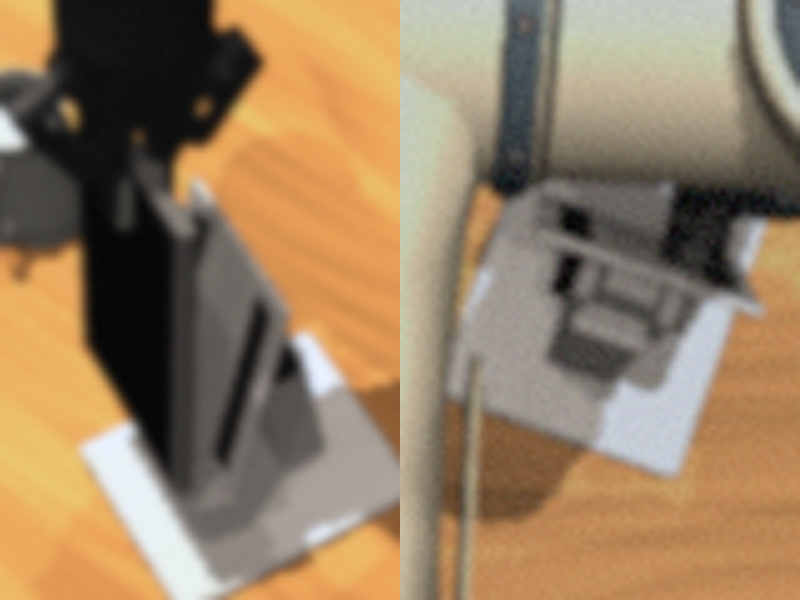

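The tablet hangs in front of the lip and parallel to it: bottom right at (172,490), predicted (171,497). The plate's top corners are within about 1.5 px of the model, with the same bias as the tablet, so the relative pose is good. Moving in over the lip.

Run:
```python
from h import *
for q in((.008,-.001,.022),(.008,-.001,.004)):
    p,R=tcp_for(q,7.5); delta(p,R)
```

```text
mm [ 1.1 30.1 13.6] deg [ 1.5  -0.04 -0.08] | 33.1 1.5
mm [ 1.1 27.3 31.4] deg [ 1.5  -0.04 -0.08] | 41.6 1.5
```

play_rows(
  deltas="0 5 2 0.3 0 0; 0.3 10 4 0.6 0 0; 0.5 15 6 1 0 0; 0.8 20 8.5 1.2 0 0; 1 25 11 1.5 0 0; 1 30 13.6 1.5 0 0; 1 30 13.6 1.5 0 0; 1 30 13.6 1.5 0 0",
)

```text
t: 9.0
eef_pos: [0.6682, -0.2102, 0.2499]
tool_rot: [-1.711, 2.456, -0.291]
wrist_force: [0.7, -0.9, -5.2]
finger_gap: 0.0097
```

Run:
```python
from h import *
np.set_printoptions(precision=4,suppress=True)
s=robot.state();print(foot_now(s),s["wrist_force"],s["moment"])
for q in((.008,-.001,.022),(.008,-.001,.004),(.008,-.001,-.006)):
    p,R=tcp_for(q,7.5); delta(p,R)
```

```text
(array([ 0.0083, -0.001 ,  0.0222]), array([-0.0515,  7.485 , -0.0732]), array([ 0.6995, -0.2219,  0.0877])) [ 0.6799 -0.9336 -5.1772] [0.3793 1.0304 0.025 ]
mm [0.1 0.2 0.2] deg [-0.01 -0.05 -0.08] | 0.4 0.1
mm [ 0.1 -2.1 18.1] deg [-0.01 -0.05 -0.08] | 18.2 0.1
mm [ 0.1 -3.4 28. ] deg [-0.01 -0.05 -0.08] | 28.2 0.1
```

play_rows(
  deltas="0 -0.2 1.5 0 0 0; 0 -0.4 3 0 0 0; 0 -0.6 5 0 0 0; 0 -0.8 7 0 0 0; 0 -1 8.5 0 0 0; 0 -1.2 10 0 0 0; 0 -1.4 12 0 0 0; 0 -1.4 12 0 0 0",
)

```text
t: 9.8
eef_pos: [0.6721, -0.2116, 0.2381]
tool_rot: [-1.711, 2.457, -0.291]
wrist_force: [0.3, -0.6, -4.8]
finger_gap: 0.0099
```

play_rows(
  deltas="0 -0.1 0.7 0 0 0; 0 -0.2 1.4 0 0 0; 0 -0.3 2.1 0 0 0; 0 -0.4 2.8 0 0 0; 0 -0.4 3.4 0 0 0; 0 -0.5 4 0 0 0; 0 -0.5 4 0 0 0; 0 -0.5 4 0 0 0",
)

```text
t: 10.6
eef_pos: [0.6733, -0.2125, 0.2357]
tool_rot: [-1.711, 2.456, -0.293]
wrist_force: [-4.9, 1.0, 5.0]
finger_gap: 0.0102
```

Run:
```python
from h import *
np.set_printoptions(precision=4,suppress=True)
s=robot.state();print(foot_now(s),s["wrist_force"],s["moment"])
o=[]
for n,x,y in(("scene",190,150),("top",360,150)):
    im=np.mean([robot.read_camera(n)[:,:,::-1].astype(float) for _ in range(3)],0)
    im=cv2.convertScaleAbs(im[y:y+120,x:x+80],alpha=1.2 if n=="scene" else 1.5,beta=5)
    o.append(cv2.resize(im,None,fx=5,fy=5,interpolation=cv2.INTER_CUBIC))
cv2.imwrite("pics/c7.png",np.hstack(o))
```

```text
(array([ 0.0086, -0.0014,  0.0069]), array([-0.0724,  7.4344, -0.0735]), array([ 0.7047, -0.2242,  0.0735])) [-4.8936  0.9848  4.9953] [0.6951 2.4988 0.0334]
```

View pics/c7.png

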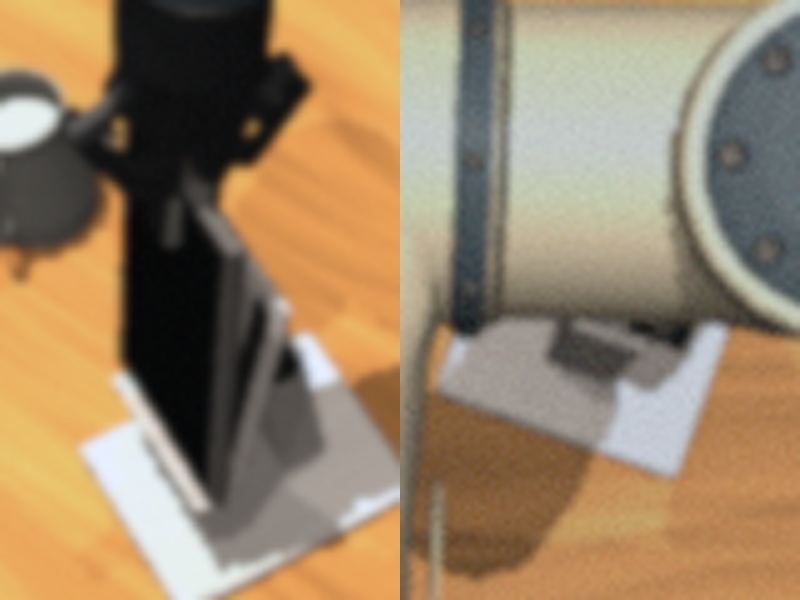

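The tablet stands on the lip: bottom right at (212,492), with a strip of lip visible in front from (115,378) to (205,507). It is symmetric, and the gap to the plate is visible. Wrist z rose by about 10 N. I'll slide it in gently until the foot meets the plate.

play_rows(
  deltas="0 0.4 0.8 0 0 0; 0 0.8 0.8 0 0 0; 0 1.2 0.9 0 0 0; 0 1.6 0.9 0 0 0; 0 2 1 0 0 0; 0 2.4 1 0 0 0; 0 2.5 1 0 0 0; 0 2.5 1 0 0 0",
)

```text
t: 11.7
eef_pos: [0.6722, -0.2121, 0.2353]
tool_rot: [-1.709, 2.454, -0.296]
wrist_force: [-1.7, 0.3, 5.3]
finger_gap: 0.01
```

```bash
cat >> h.py <<'E'
def rep():
    np.set_printoptions(precision=4,suppress=True)
    s=robot.state(); Rp=plateR(YAW,T); a,b,c=foot_now(s)
    F=s["wrist_force"]-np.array([.2,-.3,-4.9]); print("foot_p mm",(a*1e3).round(1),"ang",b.round(2),"F plate",(Rp.T@F).round(1),"M plate",(Rp.T@s["moment"]).round(2))
E
python3 -c "
from h import *
rep()"
```

```text
foot_p mm [ 7.8 -1.4  7. ] ang [-0.07  7.26 -0.07] F plate [ 1.8 -0.1 10.2] M plate [-0.03  1.24  0.03]
```

play_rows(
  deltas="0 0.5 0.3 0 0 0; 0 1 0.4 0 0 0; 0 1.5 0.4 0 0 0; 0 2 0.5 0 0 0; 0 2.5 0.6 0 0 0; 0 3 0.6 0 0 0; 0 3 0.6 0 0 0; 0 3 0.6 0 0 0",
)

```text
t: 12.5
eef_pos: [0.6702, -0.2111, 0.2347]
tool_rot: [-1.709, 2.453, -0.298]
wrist_force: [-0.5, -0.6, 5.1]
finger_gap: 0.0097
```

```bash
python3 -c "
from h import *
rep()"
```

```text
foot_p mm [ 5.9 -1.1  7.1] ang [-0.04  7.14 -0.07] F plate [ 3.1 -0.5  9.5] M plate [ 0.11 -0.41 -0.11]
```

play_rows(
  deltas="0 0.5 0.3 0 0 0; 0 1 0.4 0 0 0; 0 1.5 0.4 0 0 0; 0 2 0.5 0 0 0; 0 2.5 0.6 0 0 0; 0 3 0.6 0 0 0; 0 3 0.6 0 0 0; 0 3 0.6 0 0 0",
)

```text
t: 13.3
eef_pos: [0.668, -0.2101, 0.2337]
tool_rot: [-1.708, 2.452, -0.299]
wrist_force: [0.5, -1.3, 5.4]
finger_gap: 0.0099
```

```bash
python3 -c "
from h import *
rep()"
```

```text
foot_p mm [ 3.4 -0.9  7. ] ang [-0.03  7.09 -0.06] F plate [ 4.2 -0.8  9.4] M plate [ 0.18 -0.36 -0.01]
```

play_rows(
  deltas="0 0.5 0.3 0 0 0; 0 1 0.4 0 0 0; 0 1.5 0.4 0 0 0; 0 2 0.5 0 0 0; 0 2.5 0.6 0 0 0; 0 3 0.6 0 0 0; 0 3 0.6 0 0 0; 0 3 0.6 0 0 0",
)

```text
t: 14.1
eef_pos: [0.6665, -0.2093, 0.2333]
tool_rot: [-1.707, 2.45, -0.302]
wrist_force: [4.6, -1.0, 4.5]
finger_gap: 0.01
```

```bash
python3 -c "
from h import *
rep()"
```

```text
foot_p mm [ 2.1 -0.6  7.2] ang [-0.    6.92 -0.04] F plate [7.4 0.9 7.2] M plate [ 0.19 -2.33  0.05]
```

The foot has met the plate: Fx rose to 7.4 N and the motion stalled. Now I tilt back about the foot.

play_rows(
  deltas="0 1.5 0.3 0.5 0 0; 0 2.9 0.4 1 0 0; 0 4.3 0.5 1.5 0 0; 0 5.8 0.6 2 0 0; 0 7.2 0.7 2.5 0 0; 0 8.7 0.8 3 0 0; 0 8.7 0.8 3 0 0; 0 8.7 0.8 3 0 0",
)

```text
t: 14.9
eef_pos: [0.659, -0.2065, 0.2308]
tool_rot: [-1.687, 2.419, -0.364]
wrist_force: [1.7, -1.2, 4.9]
finger_gap: 0.01
```

```bash
sed -i 's/^PO=.*/PO=np.array([.700,-.221,.064]); YAW=np.radians(-20.2); T=np.radians(21); PO=PO+plateR(YAW,T)@np.array([.002,0,.0058])/' h.py; python3 -c "
from h import *
rep()"
```

```text
foot_p mm [ 0.4 -0.6  0.7] ang [ 0.    3.89 -0.03] F plate [ 5.1 -0.3  8.5] M plate [ 0.12 -1.56  0.09]
```

play_rows(
  deltas="0 1 0.3 0.3 0 0; 0 2 0.3 0.6 0 0; 0 2.9 0.4 0.9 0 0; 0 3.8 0.4 1.2 0 0; 0 4.7 0.5 1.5 0 0; 0 5.6 0.6 1.8 0 0; 0 5.6 0.6 1.8 0 0; 0 5.6 0.6 1.8 0 0",
)

```text
t: 15.7
eef_pos: [0.6544, -0.2048, 0.229]
tool_rot: [-1.674, 2.4, -0.4]
wrist_force: [1.9, -0.2, 5.7]
finger_gap: 0.0099
```

```bash
python3 -c "
from h import *
rep()"
```

```text
foot_p mm [ 0.5 -0.6  0.4] ang [-0.01  2.06 -0.02] F plate [5.2 0.7 9.3] M plate [ 0.16 -1.36  0.11]
```

play_rows(
  deltas="0 0.6 0.2 0.2 0 0; 0 1.2 0.2 0.4 0 0; 0 1.8 0.3 0.6 0 0; 0 2.4 0.3 0.8 0 0; 0 3 0.4 1 0 0; 0 3 0.4 1 0 0; 0 3 0.4 1 0 0; 0 3 0.4 1 0 0",
)

```text
t: 16.5
eef_pos: [0.6519, -0.204, 0.2279]
tool_rot: [-1.667, 2.39, -0.42]
wrist_force: [1.2, -0.8, 6.1]
finger_gap: 0.0098
```

```bash
python3 -c "
from h import *
rep()"
```

```text
foot_p mm [ 0.5 -0.7  0.1] ang [-0.02  1.07 -0.01] F plate [ 5.  -0.2  9.9] M plate [ 0.15 -1.04  0.16]
```

play_rows(
  deltas="0 0.6 0.2 0.2 0 0; 0 1.2 0.2 0.4 0 0; 0 1.8 0.3 0.6 0 0; 0 2.4 0.3 0.8 0 0; 0 3 0.4 1 0 0; 0 3 0.4 1 0 0; 0 3 0.4 1 0 0; 0 3 0.4 1 0 0",
)

```text
t: 17.3
eef_pos: [0.6495, -0.2031, 0.2268]
tool_rot: [-1.66, 2.379, -0.44]
wrist_force: [1.5, -0.9, 5.3]
finger_gap: 0.0101
```

```bash
python3 -c "
from h import *
rep()"
```

```text
foot_p mm [ 0.7 -0.7 -0.1] ang [-0.02  0.07  0.  ] F plate [ 5.  -0.1  9. ] M plate [ 0.14 -0.96  0.17]
```

play_rows(
  deltas="0 0.6 0.2 0.2 0 0; 0 1.2 0.2 0.4 0 0; 0 1.8 0.3 0.6 0 0; 0 2.4 0.3 0.8 0 0; 0 3 0.4 1 0 0; 0 3 0.4 1 0 0; 0 3 0.4 1 0 0; 0 3 0.4 1 0 0",
)

```text
t: 18.1
eef_pos: [0.6474, -0.2023, 0.2259]
tool_rot: [-1.652, 2.368, -0.46]
wrist_force: [2.6, -0.6, 5.8]
finger_gap: 0.0096
```

```bash
python3 -c "
from h import *
rep()"
```

```text
foot_p mm [ 1.2 -0.7 -0.2] ang [-0.04 -0.96  0.03] F plate [6.  0.6 9.2] M plate [ 0.12 -1.07  0.21]
```

play_rows(
  deltas="0 0.6 0.2 0.2 0 0; 0 1.2 0.2 0.4 0 0; 0 1.8 0.2 0.6 0 0; 0 2.4 0.3 0.8 0 0; 0 3 0.3 1 0 0; 0 3 0.3 1 0 0; 0 3 0.3 1 0 0; 0 3 0.3 1 0 0",
)

```text
t: 18.9
eef_pos: [0.6469, -0.2021, 0.2258]
tool_rot: [-1.644, 2.354, -0.484]
wrist_force: [9.2, -4.5, 4.1]
finger_gap: 0.0096
```

```bash
python3 -c "
from h import *
rep()
o=[]
im=np.mean([robot.read_camera('scene')[:,:,::-1].astype(float) for _ in range(4)],0)
im=cv2.convertScaleAbs(im[190:260,200:265],alpha=1.3,beta=25)
cv2.imwrite('pics/c8.png',cv2.resize(im,None,fx=8,fy=8,interpolation=cv2.INTER_CUBIC))"
```

```text
foot_p mm [ 4.2 -0.7 -0.1] ang [-0.04 -2.19  0.09] F plate [12.5 -0.8  4.9] M plate [-0.38 -3.05  0.26]
```

View pics/c8.png

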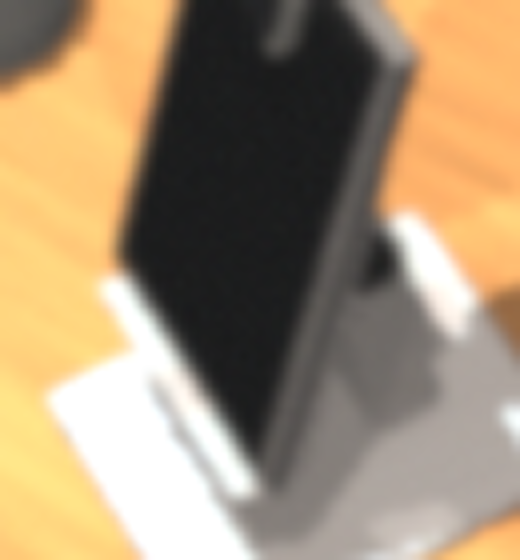

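c8: the tablet lies back against the plate, lower edge on the lip and screen outwards. The plate is no longer visible past the tablet's side edge. Fx jumped to 12.5 N and the tip stalled, so the slope has been felt. The tool over-rotated about 1.3°, which could lever the foot off, so I turn it back while keeping the push.

play_rows(
  deltas="0 0.5 0.2 -0.2 0 0; 0 0.8 0.4 -0.4 0 0; 0 1 0.6 -0.6 0 0; 0 1.2 0.8 -0.8 0 0; 0 1.5 0.8 -1 0 0; 0 1.5 0.8 -1.3 0 0; 0 1.5 0.8 -1.3 0 0; 0 1.5 0.8 -1.3 0 0",
)

```text
t: 19.9
eef_pos: [0.6472, -0.2023, 0.2258]
tool_rot: [-1.653, 2.366, -0.463]
wrist_force: [4.6, -2.7, 5.7]
finger_gap: 0.0099
```

```bash
python3 -c "
from h import *
rep()"
```

```text
foot_p mm [ 1.3 -0.8 -0.3] ang [-0.05 -1.06  0.11] F plate [ 8.5 -0.7  8.1] M plate [-0.16 -2.15  0.17]
```

play_rows(
  deltas="0 0.6 0.3 -0.1 0 0; 0 1.2 0.6 -0.2 0 0; 0 1.8 0.8 -0.2 0 0; 0 2.4 0.8 -0.2 0 0; 0 2.8 0.8 -0.2 0 0; 0 2.8 0.8 -0.2 0 0; 0 2.8 0.8 -0.2 0 0; 0 2.8 0.8 -0.2 0 0",
)

```text
t: 20.7
eef_pos: [0.6472, -0.2022, 0.2258]
tool_rot: [-1.654, 2.364, -0.464]
wrist_force: [8.5, -4.5, 5.2]
finger_gap: 0.0098
```

```bash
python3 -c "
from h import *
rep()"
```

```text
foot_p mm [ 1.5 -0.8 -0.2] ang [-0.05 -1.14  0.15] F plate [12.2 -1.1  6.1] M plate [-0.27 -2.99  0.21]
```

play_rows(
  deltas="0 0.6 0.3 -0.2 0 0; 0 1.2 0.6 -0.4 0 0; 0 1.8 0.8 -0.6 0 0; 0 2.4 0.8 -0.8 0 0; 0 2.6 0.8 -0.9 0 0; 0 2.6 0.8 -0.9 0 0; 0 2.6 0.8 -0.9 0 0; 0 2.6 0.8 -0.9 0 0",
)

```text
t: 21.5
eef_pos: [0.6471, -0.2022, 0.2258]
tool_rot: [-1.659, 2.371, -0.452]
wrist_force: [5.9, -3.9, 4.5]
finger_gap: 0.01
```

```bash
python3 -c "
from h import *
rep()"
```

```text
foot_p mm [-0.5 -0.7 -0.2] ang [-0.04 -0.5   0.18] F plate [ 9.5 -1.4  6.4] M plate [-0.29 -3.15  0.12]
```

The turn-back shifts the load downwards: same moment at a lower Fx, with the foot back at its contact position. Final press, holding that angle.

play_rows(
  deltas="0 0.8 0.3 -0.1 0 0; 0 1.6 0.6 -0.2 0 0; 0 2.4 0.8 -0.3 0 0; 0 3 0.8 -0.3 0 0; 0 3.2 0.8 -0.3 0 0; 0 3.2 0.8 -0.3 0 0; 0 3.2 0.8 -0.3 0 0; 0 3.2 0.8 -0.3 0 0",
)

```text
t: 22.3
eef_pos: [0.647, -0.2022, 0.2258]
tool_rot: [-1.66, 2.37, -0.452]
wrist_force: [8.2, -5.0, 4.0]
finger_gap: 0.0098
```

```bash
python3 -c "
from h import *
rep()
o=[]
for x in (0,):
    im=np.mean([robot.read_camera('scene')[:,:,::-1].astype(float) for _ in range(4)],0)
    im=cv2.convertScaleAbs(im[190:260,200:265],alpha=1.3,beta=25)
    o.append(cv2.resize(im,None,fx=8,fy=8,interpolation=cv2.INTER_CUBIC))
cv2.imwrite('pics/c9.png',o[0])
rep()
s=robot.state(); print(s['t'],s['qvel'],s['finger_gap'])"
```

```text
foot_p mm [-0.5 -0.7 -0.2] ang [-0.03 -0.53  0.22] F plate [11.7 -1.7  5. ] M plate [-0.51 -4.05  0.14]
foot_p mm [-0.4 -0.7 -0.2] ang [-0.03 -0.54  0.22] F plate [11.8 -1.5  3.7] M plate [-0.46 -4.05  0.19]
22.5 [ 0.0005  0.0002 -0.0012 -0.0001 -0.0025  0.0014] 0.009769669572124077
```

View pics/c9.png

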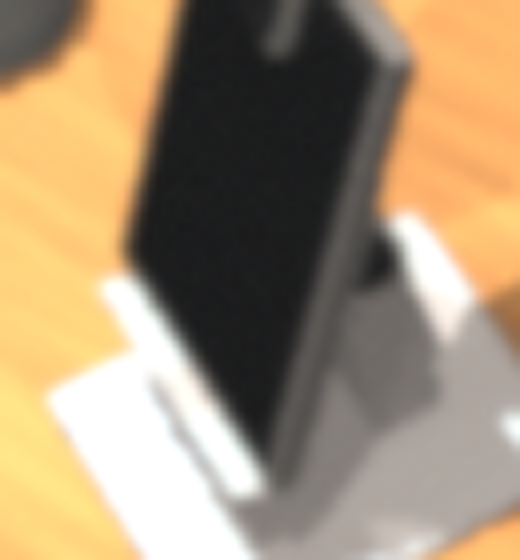

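c9: the foot has moved in by about 8 px (≈3 mm) since c8 and the tablet lies flat along the plate. Overhang at the lip ends is hard to judge at this exposure, so my last picture will be a darker zoom on the lower edge with predicted corners overlaid.

Run:
```python
from h import *
im=np.mean([robot.read_camera('scene')[:,:,::-1].astype(float) for _ in range(8)],0)
x,y,w,h,k=208,215,36,42,14
g=(255*(im/255)**1.1).clip(0,255).astype(np.uint8)[y:y+h,x:x+w]
c=cv2.resize(g,None,fx=k,fy=k,interpolation=cv2.INTER_CUBIC)
cv2.imwrite('pics/c10.png',c)
T=np.radians(21.6); Rp=plateR(YAW,T)
for nm,q in (("lip out -y",(.022,-.055,0)),("lip out +y",(.022,.055,0)),("lip in +y",(0,.055,0)),("tab -y",(.011,-.062,0)),("tab +y",(.011,.062,0)),("tab back +y",(0,.062,0))):
    print(nm,((proj("scene",PO+Rp@np.array(q))[0]-(x,y)+.5)*k).round())
rep()
```

```text
lip out -y [ 62. 134.]
lip out +y [300. 513.]
lip in +y [398. 487.]
tab -y [ 96. 100.]
tab +y [365. 525.]
tab back +y [413. 511.]
foot_p mm [-0.5 -0.7 -0.2] ang [-0.03 -0.53  0.22] F plate [13.4 -1.4  4.4] M plate [-0.45 -4.01  0.14]
```

View pics/c10.png

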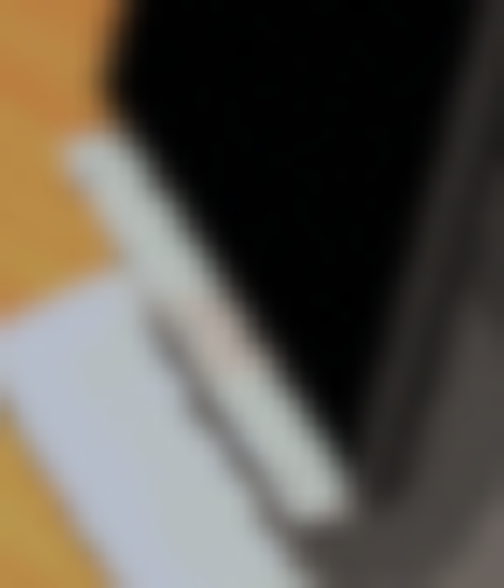

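c10: the lip's outer corners are at (65,150) and (295,525), with its right end at (355,500), matching the prediction of (349,500). The tablet's lower corners are near (103,93) and (365,500). That puts the tablet within about −1 to −7 mm of centre, inside the 12 mm limit. Forces are steady at about 12 N on the plate and the tool is at rest, so I'm handing in.

```bash
python3 -c "
from h import *
rep(); print(robot.sign_off()); rep(); print(robot.state()['t'])"
```

```text
foot_p mm [-0.5 -0.7 -0.2] ang [-0.03 -0.53  0.22] F plate [13.4 -1.4  4.4] M plate [-0.45 -4.01  0.14]
the job is handed in; nothing more can be done
None
the job is handed in; nothing more can be done
```

The tablet is mounted on the stand: I handed the job in at about 23 s with the fingers still holding it and pressing it on. The hand-in gave no verdict.

I lifted the tablet out of the rack and carried it high over the stand. It went down on the lip leaning about 7° clear of the tape (wrist force rose by about 10 N). From there I slid it in until the foot met the plate and tilted it back until I felt the slope.

Last checks:
- **Press:** about 12–13 N square to the plate, with the arm at rest and the fingers closed on the tablet (opening 9.8 mm).
- **Flush:** my estimate puts the lower edge about 0.5 mm from the face and 0.2 mm from the lip. The tool sits 0.5° past my fitted slope, a slope known only to about 1°.
- **Square:** the tool is within 0.3° of square to the plate.

**What did not fully agree:**
- **Lip height:** the lip was about 5.5 mm higher than my camera fit, which I corrected by touch.
- **Tilt:** the tool over-rotated by about 1° when it met the plate and briefly levered the foot off by an estimated 3–4 mm. I turned it back while pressing.
- **Centring:** the arm's position says the tablet is 0.7 mm off centre, but the last picture suggests anywhere from 1 to 7 mm towards −y. Both are inside the 12 mm limit.

I did not re-measure the crockery, jug, phone or stand angle at the end; I saw no sign that the arm touched any of the first three.

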